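Clear the utensil stand and hold its telescoping post up

ROBOT

A 7-joint arm with a two-finger parallel gripper is mounted at the origin on the work surface. World frame = base frame: x ahead of the robot, y to its left, z up, the work surface at z = 0. Lengths are in m, angles in degrees, forces in N, time in s.
With the tool pointing down it reaches from about 0.35 to 0.775 m from the base axis. Payload 3.1 kg.
Tool frame: the origin (TCP) lies at the very end of the fingers, on their centre line; the grasp point (between the pads) lies 19 mm behind it (manip.pinch_z is the x of the grasp point in the tool frame, in m); x points along the fingers, z is the direction in which the jaws open and shut, and the axes are right-handed (so a half turn about x gives the same grasp; the last joint's range is limited). The gripper opens to 85 mm and grips with 20 to 120 N. Pads are 22 mm wide; open, the fingers measure 114 mm over their backs; the gripper's body (76 mm by 85 mm) begins 54 mm behind the grasp point. The pads swing forward as they close: fully open they stand 13 mm farther back than shut.
Start: joints at [-67.363, 17.813, 0.802, 86.603, -0.252, 75.585, -1.558], TCP at [0.233, 0.498, 0.231] pointing down, gripper open.
Joint ranges: [-154.91, 154.91], [-16.99, 109.72], [-72.82, 74.43], [7.12, 147.25], [-82.49, 262.49], [11.32, 116.49], [-174.64, 174.64]. Speed limits (degrees/s): [159.86, 159.86, 180, 180, 180, 180, 180].

INTERFACE

Orientations are given as [roll, pitch, yaw] about the fixed x, y, z axes, in that order (R = Rz(yaw) Ry(pitch) Rx(roll)).
In Python, from plant import manip gives the robot as it stands.
- The arm moves only by the tool play_rows, never from a script. Its arguments are lists of equal length, an entry for each row: "slide": the shift along the tool's x, y, z in cm, a list of three; "twist": the turn, a rotation vector about the tool's x, y, z in degrees, a list of three; "claw": the opening, from -1 (shut) to 1 (fully open). A call has 1 to 20 rows; each row shifts and turns the commanded pose from where the row before left it, along the tool's axes as they then stand; what a row does not reach is not made up. A row lasts 1/12 s, in which the tool goes at most 41.7 mm and 7.16 degrees, less where a joint would pass 70% of its speed; a pose out of reach is approached as far as the arm can. A call with a gripper value outside its range is refused whole. The fingers move at their own pace and stop on an object; "grip_force" is the grip in N (left out, the last holds). Time passes only in rows, so rows that do not move let the fingers close. It gives the time, the measured TCP pose, the force and the opening at its end, in the units of the state.
- manip.observe(): the state, without advancing time (a new reading comes with each control period).
- manip.read_camera(name): name is "scene" or "top"; returns the picture (400x640x3 uint8, red, green, blue); there is no depth.
- manip.camera_params(name): a dict with "intrinsics" (3x3 intrinsics, pixels), "world_to_cam" (4x4, takes a point from world to camera coordinates). Camera axes: x right, y down, z forward; pixel columns grow to the right and rows downward; lengths in m; the calibration is good to about 2 mm. A picture is of the moment at which its call begins. camera_params takes no time and is no camera call.
- manip.hand_in(): hands the job in, once; it reports no verdict.
Trained networks look in the newest picture that a camera, given by its name, has taken for a name from the list of things; names that differ only in an ending like _2 or _b are one class to them, and where a whole thing is asked for, a point or a joint stands for the part that bears it (a point fixed in the world has none). Each returns a list of dicts, best first, with "conf" (0 to 1); they miss things now and then, are a little off and sometimes report something else, mostly with a low value. They report only what shows in the picture. A call takes as long as a camera call. They do not tell look-alikes from the thing itself.
- manip.boxes_of(camera, thing): "rect" ([centre column, centre row, width, height] in pixels, round what is visible of it).
The state is a dict: "t": time; "joints": joint angles; "qvel": joint speeds; "effort": joint torques, N m; "ee_pos": TCP position; "tcp_rot": TCP orientation; "contact_force": force on the tool from outside, world axes, zero at the start; "ft_torque": the same for the moment, N m; "gripper_width": finger opening in m.
Only numpy, scipy, OpenCV 4.12 (cv2) and the standard library are available. Lean on these libraries where they do the work, as an engineer would, in place of code of your own. Each camera call takes 0.05 s, during which the arm holds its last target.

TASK

Lift the slotted turner up and off the hook of the utensil stand, lower it blade down into the open steel pot and let go of it there. Then squeeze the two buttons on the grip at the top of the stand's telescoping post, pull the post up past its first stop all the way to its second stop, and finish while still holding it up there, because it sinks when let go. Leave the post down until the turner is in the pot, keep the pot standing, and do not disturb the bowl, the jar or the saucers.

Things in the scene. Friction and masses are not known exactly. Their poses are not given: they have to be found in the camera images.
- stand: Utensil stand, bolted to the table: base plate 120 x 120 x 10 mm, aluminium sleeve 34 mm thick up to 140 mm above the table, in it the telescoping steel post with hook arm and grip. Origin on the post axis at table level, z up; the hook arm points to -x; the buttons are on the grip's +y and -y sides. Turned up to 0.5 rad either way.
- post (a joint): Height of the post, m: 0 down, first stop about 0.057 (felt only if a button is out), second stop 0.110 (end of travel). Grip, buttons and hook arm rise with it, straight up. Locked down unless both buttons are in by more than 3 mm; keep them in all the way up. It weighs 0.46 kg; let go at the top, it sinks to about 0.070.
- button_l (a joint): Travel of the grip's button on the stand's +y side, m: 0 out, 0.005 fully in; its spring resists with 1.4 N at first and 5 N when fully in.
- button_r (a joint): The same for the button on the -y side.
- post_grip (a point): Centre of the grip, 200 mm above the table with the post down; axes as the stand. Black block 28 (x) x 24 (y) mm, top 27 mm above this point. Grey buttons on its +y and -y sides, 20 mm wide, 38 mm high, 44 mm over their outer faces, 34 mm when both are in. Pinch it from above along y with 20 N or more. The hook arm's collar lies 40 mm below.
- hook (a point): Point on the centre line of the hook arm where the turner hangs (to 3 mm), 92 mm from the post axis and 155 mm above the table with the post down. The arm is a level steel rod 6 mm thick along the stand's x; 14 mm beyond this point (to -x) its end turns up, the tip reaching 11 mm above the rod's centre line.
- turner: Slotted turner, 90 g, 150 mm long, hanging by the eye in its handle. Origin: middle of the blade's lower edge; z up along the handle, x along the rod. Steel blade 56 (y) x 54 (z) x 3 mm; black handle 26 (y) x 6 (x) mm, z = 54 to 150 mm, its eye 16 mm wide, z = 120 to 144 mm, resting on the rod. To unhook: raise it 10 to 17 mm, then 30 mm or more to the stand's -x.
- turner_grip (a point): Point on the turner's handle to pinch across its 26 mm width (along y) from above: 118 mm above the blade's lower edge, 32 mm below the handle's top, 23 mm below the rod's centre line when hanging.
- pot: Round open steel pot, empty, loose, 0.55 kg: 110 mm outside diameter, 104 mm inside, 95 mm high, floor 4 mm thick. Origin: centre of its underside, z up.
- bowl: Bystander: small steel bowl, 120 mm across, 50 mm high; origin at the centre of its underside.
- jar: Bystander: closed glass jar, 70 mm across, 90 mm high; origin at the centre of its underside.
- saucers: Bystander: stack of white saucers, 140 mm across, 34 mm high; origin at the centre of its underside.
Things that resemble listed ones, but are neither listed nor needed, are in the scene too. What is shaped like the pot but blue, purple or red is not meant.

How it is judged:
By the outcome, as a careful person would: the job done as asked, in the order asked, and still so for the second after the job is handed in, while the arm keeps its last pose, push and grip.
It also fails if it takes over 56 s, if anything falls off the work surface, if the arm or the gripper's body presses on something with over 40 N, if the wrist force passes 120 N, or if a joint passes its speed limit or range.

## Working session

There is one attempt and no reset: what is moved stays moved. The work goes in short steps, Python scripts to look and compute and a tool call to move; the robot and the scene stay as the last step left them, time stands still between calls to the robot, and variables do not carry over. Pictures are saved under pics/ and viewed, and the job is handed in when it is done.

Besides the shell and the picture viewer there is one more tool, called by a JSON object that holds its "method" and its "body". play_rows: Moves the arm, as the interface text tells. Its arguments: {"type":"object","properties":{"slide":{"type":"array"},"twist":{"type":"array"},"claw":{"type":"array"},"grip_force":{"type":"number"}},"required":["slide","twist","claw"]}

```bash
ls; mkdir -p pics; python3 - <<'E'
from plant import manip
import cv2
print(manip.observe()); print(manip.pinch_z)
for c in("scene","top"):
    im=manip.read_camera(c); cv2.imwrite(f"pics/{c}0.png",im[:,:,::-1])
    p=manip.camera_params(c); print(c,p["intrinsics"],p["world_to_cam"])
    for n in["stand","post_grip","turner","pot","bowl","jar","saucers","button_l","hook"]:
        print(c,n,[(round(d["conf"],2),[round(float(v)) for v in d["rect"]]) for d in manip.boxes_of(c,n)])
E
```

```text
pics
{'t': 0.0, 'joints': array([-67.36214863,  17.85927964,   0.80063524,  86.69282813,
        -0.2531957 ,  75.58505544,  -1.55993339]), 'qvel': array([-0.00725877,  0.06876283, -0.04620647, -0.12154152, -0.10581605,
        0.0159907 , -0.06717171]), 'effort': array([-5.56125251e-04, -3.79906690e+01,  1.45774204e-01, -2.30593282e+01,
        1.23141403e-02,  1.35717253e-02,  1.98378935e-06]), 'ee_pos': array([0.23233671, 0.4976991 , 0.23022599]), 'tcp_rot': array([-178.24676105,   89.86460544, -113.2702166 ]), 'contact_force': array([-0.43091317, -0.20541377, -0.43287623]), 'ft_torque': array([-0.01866564, -0.04343947, -0.04307266]), 'gripper_width': 0.08547098476343767}
-0.0187
scene [[449.47139035   0.         325.18852125]
 [  0.         449.47139035 199.60054079]
 [  0.           0.           1.        ]] [[ 0.26733358  0.96340168 -0.01974765 -0.14419782]
 [ 0.63497072 -0.19153842 -0.74841514 -0.26629597]
 [-0.72480683  0.18753732 -0.66293651  1.89128301]
 [ 0.          0.          0.          1.        ]]
scene stand [(0.84, [372, 211, 54, 71])]
scene post_grip [(0.63, [372,
[... 716 characters left out ...]
788069e-04 -1.46839664e-01  6.28172289e-01]
 [ 1.46837306e-01  2.46273441e-03 -9.89157591e-01  1.61501564e+00]
 [ 0.00000000e+00  0.00000000e+00  0.00000000e+00  1.00000000e+00]]
top stand [(0.58, [278, 207, 35, 44])]
top post_grip [(0.75, [271, 199, 11, 13]), (0.26, [283, 232, 15, 11])]
top turner [(0.22, [273, 199, 13, 12]), (0.17, [316, 149, 17, 24])]
top pot [(0.9, [358, 130, 40, 41]), (0.77, [411, 191, 38, 42]), (0.67, [445, 221, 32, 37]), (0.66, [354, 248, 38, 37]), (0.53, [282, 233, 8, 9])]
top bowl [(0.77, [442, 271, 39, 34])]
top jar [(0.58, [316, 148, 20, 23])]
top saucers [(0.59, [205, 261, 42, 42])]
top button_l []
top hook [(0.59, [272, 207, 16, 25]), (0.32, [204, 262, 40, 43])]
```

```bash
python3 - <<'E'
import cv2
a=cv2.imread("pics/scene0.png");b=cv2.imread("pics/top0.png")
cv2.imwrite("pics/s1.png",cv2.resize(a[150:340,170:450],None,fx=2.85,fy=2.85,interpolation=cv2.INTER_CUBIC))
cv2.imwrite("pics/t1.png",cv2.resize(b[90:310,170:490],None,fx=2.5,fy=2.5,interpolation=cv2.INTER_CUBIC))
cv2.imwrite("pics/s2.png",cv2.resize(a[160:260,330:430],None,fx=6,fy=6,interpolation=cv2.INTER_CUBIC))
cv2.imwrite("pics/t2.png",cv2.resize(b[170:250,240:320],None,fx=7,fy=7,interpolation=cv2.INTER_CUBIC))
E
```

```text
(no output)
```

View pics/s1.png

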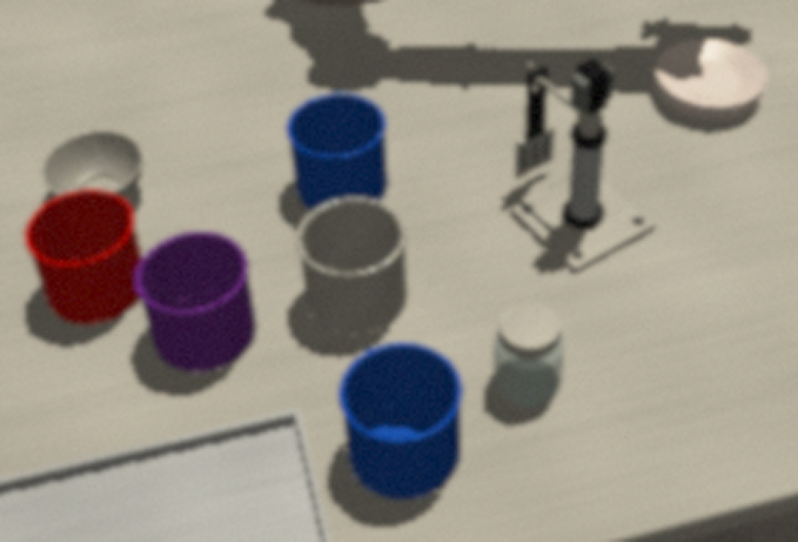

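View pics/t1.png

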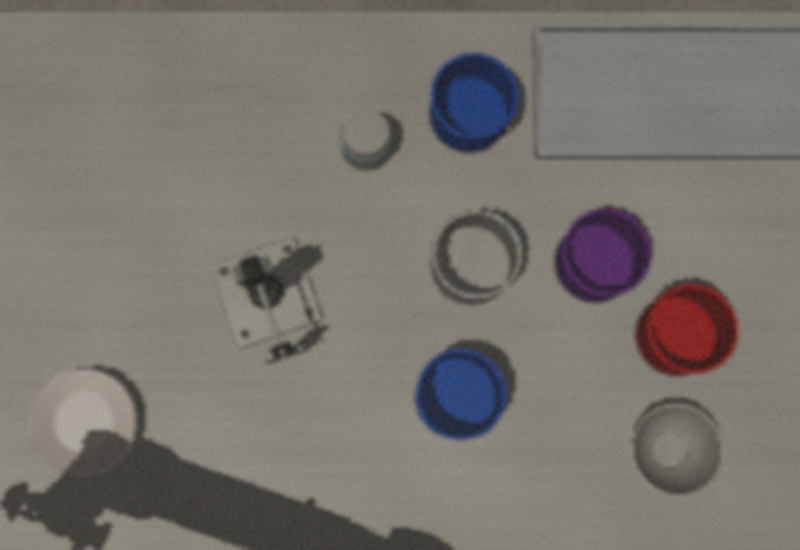

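View pics/s2.png

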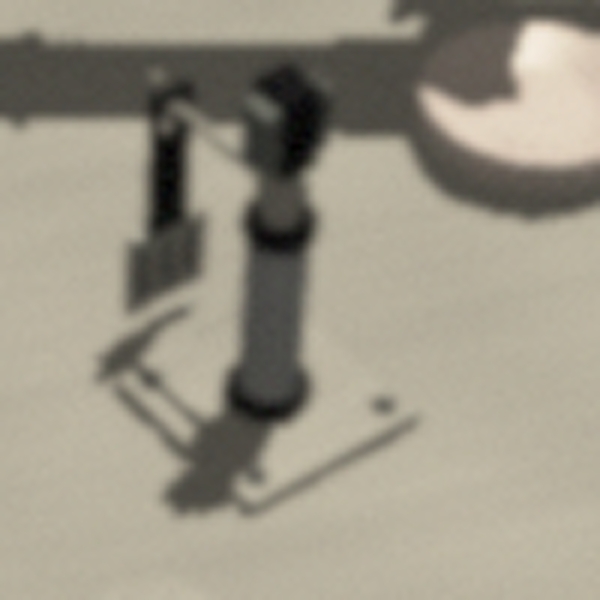

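View pics/t2.png

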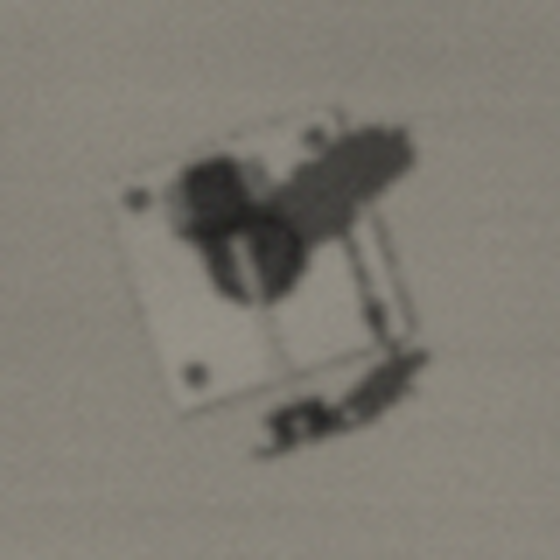

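```bash
cat > h.py <<'E'
import numpy as np,cv2
from plant import manip
P={c:(manip.camera_params(c)["intrinsics"],manip.camera_params(c)["world_to_cam"]) for c in("scene","top")}
def proj(c,X):
    K,T=P[c];X=np.atleast_2d(X).astype(float);Y=X@T[:3,:3].T+T[:3,3];p=Y@K.T;return p[:,:2]/p[:,2:]
def ray(c,uv,z):
    K,T=P[c];R=T[:3,:3];o=-R.T@T[:3,3];d=R.T@np.linalg.solve(K,[uv[0],uv[1],1]);return o+d*(z-o[2])/d[2]
def tri(a,b):
    # midpoint of rays scene a, top b ; returns point, gap
    L=[]
    for c,uv in(("scene",a),("top",b)):
        K,T=P[c];R=T[:3,:3];o=-R.T@T[:3,3];d=R.T@np.linalg.solve(K,[uv[0],uv[1],1]);L.append((o,d/np.linalg.norm(d)))
    (o1,d1),(o2,d2)=L;s=np.linalg.lstsq(np.c_[d1,-d2],o2-o1,rcond=None)[0]
    p,q=o1+s[0]*d1,o2+s[1]*d2;return (p+q)/2,np.linalg.norm(p-q)
E
python3 - <<'E'
from h import *
np.set_printoptions(precision=4,suppress=True)
T=lambda x,y:(240+x/7,170+y/7); S=lambda x,y:(330+x/6,160+y/6)
print("corners",[ray("top",T(*p),.01) for p in((110,180),(345,108),(415,335),(185,410))])
print("screws",[ray("top",T(*p),.01) for p in((137,198),(318,137),(377,317),(196,376))])
print("grip top",ray("top",T(215,187),.227),ray("scene",S(290,90),.22))
print("sleeve base scene",ray("scene",S(268,395),.01))
print("eye",ray("top",T(300,415),.16),ray("scene",S(170,100),.155), tri(S(168,95),T(300,415)))
for c,uv in(("top",(362,192)),):print("pot rim",ray(c,uv,.095))
print("pot rim scene",ray("scene",(170+352/2.85,150+235/2.85),.095))
E
```

```text
corners [array([0.6389, 0.2174, 0.01  ]), array([0.6741, 0.1048, 0.01  ]), array([0.5642, 0.0704, 0.01  ]), array([0.5282, 0.1797, 0.01  ])]
screws [array([0.6302, 0.2043, 0.01  ]), array([0.66  , 0.1176, 0.01  ]), array([0.5728, 0.0886, 0.01  ]), array([0.5445, 0.1747, 0.01  ])]
grip top [0.6031 0.1467 0.227 ] [0.6087 0.1488 0.22  ]
sleeve base scene [0.611  0.1483 0.01  ]
eye [0.5132 0.1147 0.16  ] [0.5225 0.1175 0.155 ] (array([0.5144, 0.1171, 0.1522]), np.float64(0.003914507020273337))
pot rim [ 0.6383 -0.1326  0.095 ]
pot rim scene [ 0.6472 -0.1257  0.095 ]
```

```bash
cat > ov.py <<'E'
from h import *
def overlay(tag,stand,pot,ims,dz=0):
    x0,y0,yw=stand;yw=np.radians(yw);R=np.array([[np.cos(yw),-np.sin(yw),0],[np.sin(yw),np.cos(yw),0],[0,0,1]])
    W=lambda L:np.array(L,float)@R.T+[x0,y0,0]
    a=np.linspace(0,2*np.pi,60)
    curves=[(W([[60,60,10],[60,-60,10],[-60,-60,10],[-60,60,10],[60,60,10]]*np.array(.001)),(0,255,0))]
    curves.append((W(np.array([[0,0,160],[-106,0,155],[-106,0,166]])*.001),(0,255,255)))
    curves.append((W(np.array([[14,12,227],[14,-12,227],[-14,-12,227],[-14,12,227],[14,12,227]])*.001),(255,0,255)))
    curves.append((W(np.array([[-92,13,164],[-92,13,68],[-92,28,68],[-92,28,14],[-92,-28,14],[-92,-28,68],[-92,-13,68],[-92,-13,164],[-92,13,164]])*.001),(255,255,0)))
    for r,z in((.055,.095),(.052,.095),(.055,0),(.052,.004)):
        curves.append((np.c_[pot[0]+r*np.cos(a),pot[1]+r*np.sin(a),0*a+z],(0,0,255)))
    for c,reg in(("scene",((160,260,330,430),(210,280,260,330))),("top",((170,250,240,320),(160,225,330,395)))):
        out=[]
        for (r0,r1,c0,c1) in reg:
            f=400/(r1-r0);im=cv2.resize(ims[c][r0:r1,c0:c1],(400,400),interpolation=cv2.INTER_CUBIC)
            for X,col in curves:
                p=((proj(c,X)+.5-[c0,r0])*f*16).astype(np.int32)
                cv2.polylines(im,[p],False,col,1,cv2.LINE_AA,4)
            out.append(im)
        cv2.imwrite(f"pics/ov_{tag}_{c}.png",np.hstack(out))
E
python3 - <<'E'
from ov import *
overlay("a",(.602,.1455,18.5),(.643,-.129),{c:cv2.imread(f"pics/{c}0.png") for c in("scene","top")})
E
```

```text
(no output)
```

View pics/ov_a_scene.png

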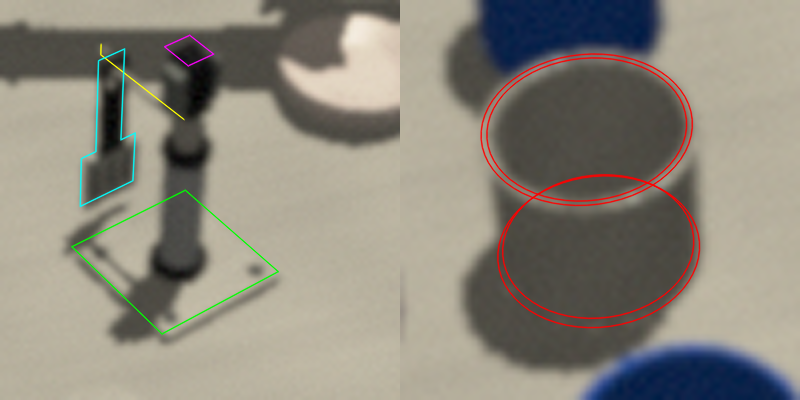

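View pics/ov_a_top.png

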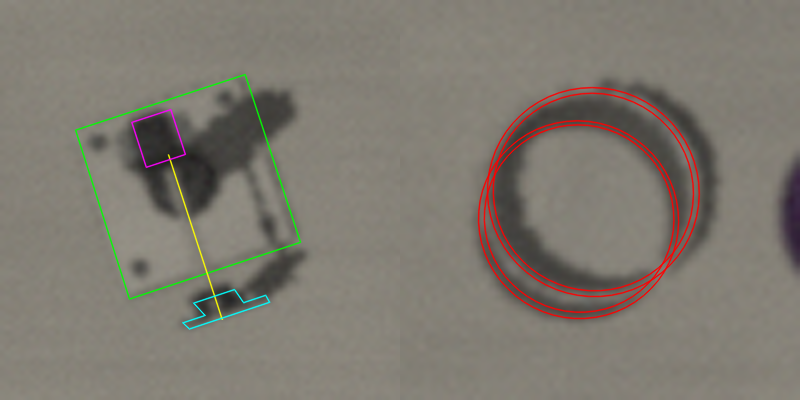

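```bash
cat > go.py <<'E'
from h import *
from scipy.spatial.transform import Rotation as Ro
np.set_printoptions(precision=4,suppress=True)
o=manip.observe();R=Ro.from_euler("xyz",o["tcp_rot"],degrees=True).as_matrix();p=o["ee_pos"]
def tgt(pos,yaw):
    # tool x down, z along direction yaw+90 (stand y)
    y=np.radians(yaw);z=np.array([-np.sin(y),np.cos(y),0]);x=np.array([0,0,-1.])
    best=None
    for s in(1,-1):
        Rt=np.c_[x,np.cross(s*z,x),s*z];v=Ro.from_matrix(R.T@Rt).as_rotvec(degrees=True)
        print("sign",s,"twist",v,"tool y",Rt[:,1])
        if best is None or np.linalg.norm(v)<np.linalg.norm(best[0]):best=(v,Rt)
    d=np.array(pos)-p
    print("t",o["t"],"tcp",p,"F",o["contact_force"],"w",o["gripper_width"],"j",o["joints"])
    print("slide before twist cm",R.T@d*100,"after twist cm",best[1].T@d*100)
E
python3 -c "
from go import *
tgt((.517,.116,.20),18.5)"
```

```text
sign 1 twist [-43.5204   0.002    0.0005] tool y [-0.9483 -0.3173 -0.    ]
sign -1 twist [136.4796   0.0006  -0.0025] tool y [0.9483 0.3173 0.    ]
t 1.0 tcp [0.2326 0.4984 0.2313] F [-1.0491 -0.047  -0.0554] w 0.08535642325691487 j [-67.3634  17.8133   0.8012  86.6017  -0.2533  75.5848  -1.5581]
slide before twist cm [  3.13   -41.9419 -22.6247] after twist cm [  3.131  -14.8336 -45.2875]
```

{"method": "play_rows", "body": {"slide": [[0, 0, 0], [0, 0, 0], [0, 0, 0], [0, 0, 0], [0, 0, 0], [0, 0, 0], [0, 0, 0], [0, -1.14, -3.48], [0, -1.14, -3.48], [0, -1.14, -3.48], [0, -1.14, -3.48], [0, -1.14, -3.48], [0, -1.14, -3.48], [0, -1.14, -3.48], [0, -1.14, -3.48], [0, -1.14, -3.48], [0, -1.14, -3.48], [0, -1.14, -3.48], [0, -1.14, -3.48], [0, -1.14, -3.48]], "twist": [[-6.2, 0, 0], [-6.2, 0, 0], [-6.2, 0, 0], [-6.2, 0, 0], [-6.2, 0, 0], [-6.2, 0, 0], [-6.2, 0, 0], [0, 0, 0], [0, 0, 0], [0, 0, 0], [0, 0, 0], [0, 0, 0], [0, 0, 0], [0, 0, 0], [0, 0, 0], [0, 0, 0], [0, 0, 0], [0, 0, 0], [0, 0, 0], [0, 0, 0]], "claw": [1, 1, 1, 1, 1, 1, 1, 1, 1, 1, 1, 1, 1, 1, 1, 1, 1, 1, 1, 1], "grip_force": 40}}

```text
t: 2.67
ee_pos: [0.5168, 0.1143, 0.2316]
tcp_rot: [-81.7, 90.0, 26.7]
contact_force: [0.1, 1.6, -0.3]
gripper_width: 0.0854
```

```bash
python3 -c "
from go import *
tgt((.517,.116,.115),18.5)
ims={}
for c in('scene','top'):
    im=manip.read_camera(c)[:,:,::-1].copy();cv2.imwrite(f'pics/{c}1.png',im);ims[c]=im
cv2.imwrite('pics/m1.png',np.hstack([cv2.resize(ims['scene'][130:250,310:430],(400,400),interpolation=2),cv2.resize(ims['top'][150:250,240:340],(400,400),interpolation=2)]))
"
```

```text
sign 1 twist [-0.1126  0.0061  0.0419] tool y [-0.9483 -0.3173 -0.    ]
sign -1 twist [179.8874   0.0657  -0.0095] tool y [0.9483 0.3173 0.    ]
t 2.6667 tcp [0.5168 0.1143 0.2316] F [ 0.0697  1.6193 -0.3459] w 0.08543335842948341 j [-23.9441  15.3543  12.2002  90.2109  -3.336   74.7494  97.0966]
slide before twist cm [11.6582 -0.0657  0.156 ] after twist cm [11.6582 -0.0745  0.1571]
```

View pics/m1.png

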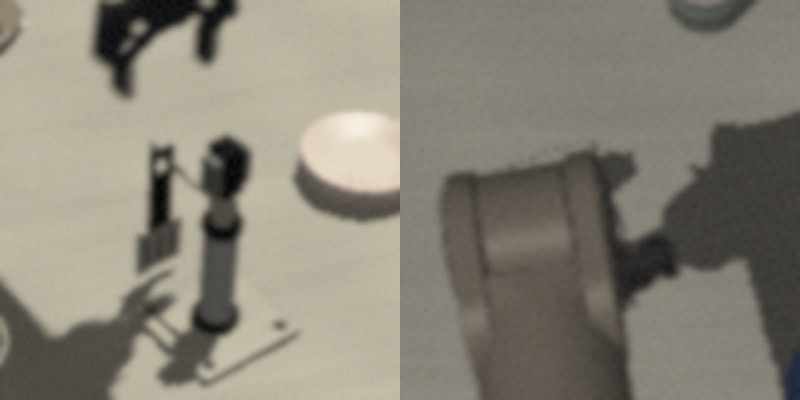

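{"method": "play_rows", "body": {"slide": [[1.5, 0, 0.1], [1.5, 0, 0.05], [1.5, 0, 0], [1.5, 0, 0], [1.5, 0, 0], [1.5, 0, 0], [1.5, 0, 0], [1.2, 0, 0]], "twist": [[0, 0, 0], [0, 0, 0], [0, 0, 0], [0, 0, 0], [0, 0, 0], [0, 0, 0], [0, 0, 0], [0, 0, 0]], "claw": [1, 1, 1, 1, 1, 1, 1, 1]}}

```text
t: 3.43
ee_pos: [0.5147, 0.1177, 0.1132]
tcp_rot: [70.8, 89.9, 179.2]
contact_force: [-0.3, 0.4, -0.3]
gripper_width: 0.0855
```

```bash
python3 -c "
from go import *
tgt((.517,.116,.115),18.5)
ims={}
for c in('scene',):
    im=manip.read_camera(c)[:,:,::-1].copy();cv2.imwrite(f'pics/{c}2.png',im);ims[c]=im
cv2.imwrite('pics/m2.png',np.hstack([cv2.resize(ims['scene'][150:230,330:410],(600,600),interpolation=2)]))
"
```

```text
sign 1 twist [-0.0912  0.0219 -0.0625] tool y [-0.9483 -0.3173 -0.    ]
sign -1 twist [179.9088  -0.0981  -0.0343] tool y [0.9483 0.3173 0.    ]
t 3.4333 tcp [0.5147 0.1177 0.1132] F [-0.2729  0.3814 -0.2971] w 0.08551862373123666 j [-23.5785  20.9969  11.3865 100.1942  -4.7356  59.3376  97.9024]
slide before twist cm [-0.182  -0.1619 -0.232 ] after twist cm [-0.1818 -0.1617 -0.2324]
```

View pics/m2.png

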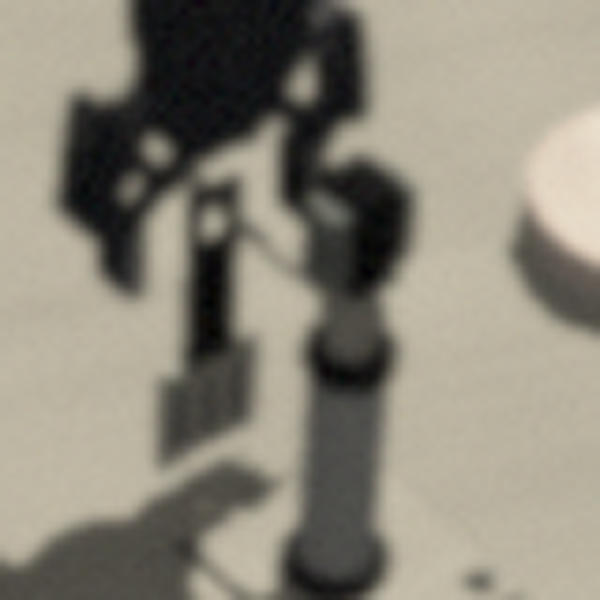

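{"method": "play_rows", "body": {"slide": [[-0.1, -0.15, 0], [0, 0, 0], [0, 0, 0], [0, 0, 0], [0, 0, 0], [0, 0, 0], [0, 0, 0], [0, 0, 0], [0, 0, 0], [0, 0, 0]], "twist": [[0, 0, 0], [0, 0, 0], [0, 0, 0], [0, 0, 0], [0, 0, 0], [0, 0, 0], [0, 0, 0], [0, 0, 0], [0, 0, 0], [0, 0, 0]], "claw": [-1, -1, -1, -1, -1, -1, -1, -1, -1, -1]}}

```text
t: 4.32
ee_pos: [0.5176, 0.1177, 0.1161]
tcp_rot: [-96.5, 89.9, 11.9]
contact_force: [-0.2, -0.7, 6.1]
gripper_width: 0.0254
```

```bash
python3 -c "
from go import *
tgt((.517,.116,.115),18.5)
ims={}
for c in('scene',):
    im=manip.read_camera(c)[:,:,::-1].copy();cv2.imwrite(f'pics/{c}3.png',im);ims[c]=im
cv2.imwrite('pics/m3.png',np.hstack([cv2.resize(ims['scene'][150:230,330:410],(600,600),interpolation=2)]))
"
```

```text
sign 1 twist [-0.1278 -0.0113  0.0984] tool y [-0.9483 -0.3173 -0.    ]
sign -1 twist [179.8722   0.1545   0.0178] tool y [0.9483 0.3173 0.    ]
t 4.3167 tcp [0.5176 0.1177 0.1161] F [-0.1562 -0.6714  6.0679] w 0.025449726890250317 j [-23.5448  20.9974  11.4439  99.7272  -4.724   59.6433  97.914 ]
slide before twist cm [ 0.1132  0.1081 -0.1433] after twist cm [ 0.1133  0.1082 -0.143 ]
```

View pics/m3.png

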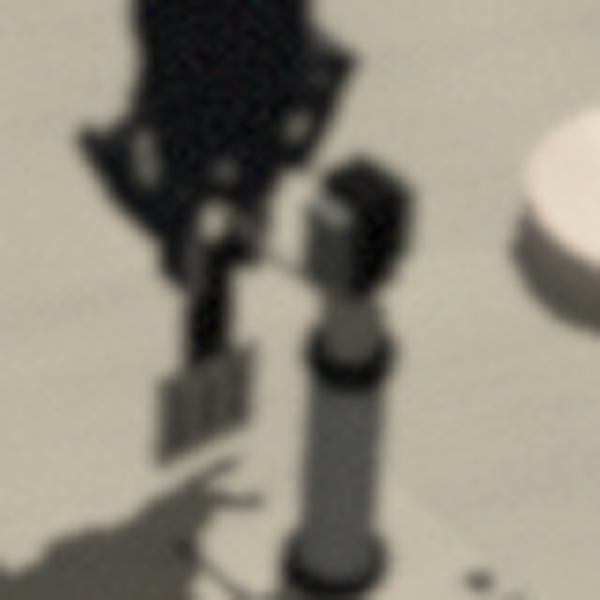

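{"method": "play_rows", "body": {"slide": [[-0.4, 0, 0], [-0.4, 0, 0], [-0.4, 0, 0], [-0.15, 0, 0], [0, 0, 0], [0, 0, 0]], "twist": [[0, 0, 0], [0, 0, 0], [0, 0, 0], [0, 0, 0], [0, 0, 0], [0, 0, 0]], "claw": [-1, -1, -1, -1, -1, -1]}}

```text
t: 4.87
ee_pos: [0.5167, 0.1177, 0.1287]
tcp_rot: [69.0, 90.0, 177.4]
contact_force: [-0.1, -0.4, -0.8]
gripper_width: 0.025
```

```bash
python3 -c "
from go import *
tgt((.517,.116,.13),18.5)
ims={}
for c in('scene',):
    im=manip.read_camera(c)[:,:,::-1].copy();cv2.imwrite(f'pics/{c}4.png',im);ims[c]=im
cv2.imwrite('pics/m4.png',np.hstack([cv2.resize(ims['scene'][150:230,330:410],(600,600),interpolation=2)]))
"
```

```text
sign 1 twist [-0.1202  0.0045 -0.0116] tool y [-0.9483 -0.3173 -0.    ]
sign -1 twist [179.8798  -0.0182  -0.007 ] tool y [0.9483 0.3173 0.    ]
t 4.8667 tcp [0.5167 0.1177 0.1287] F [-0.1147 -0.4075 -0.7662] w 0.02496583556455869 j [-23.6561  20.2168  11.5335  98.87    -4.5184  61.3763  97.7328]
slide before twist cm [-0.1299  0.0289 -0.1704] after twist cm [-0.1299  0.0292 -0.1703]
```

View pics/m4.png

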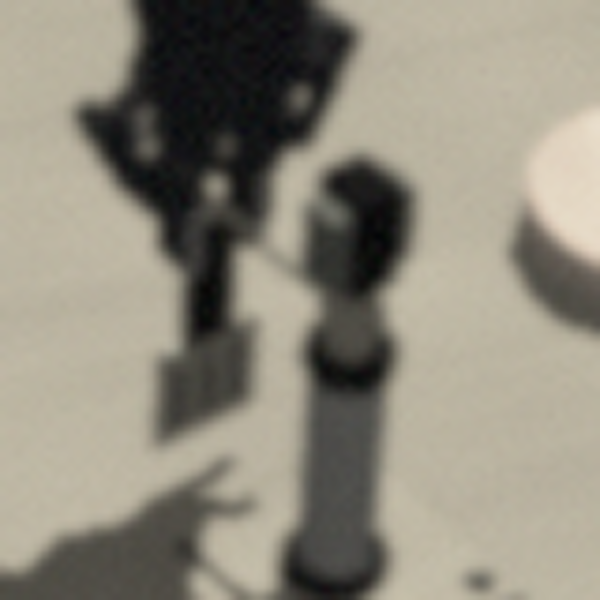

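{"method": "play_rows", "body": {"slide": [[0, 0.5, 0], [0, 0.7, 0], [0, 0.7, 0], [0, 0.7, 0]], "twist": [[0, 0, 0], [0, 0, 0], [0, 0, 0], [0, 0, 0]], "claw": [-1, -1, -1, -1]}}

```text
t: 5.25
ee_pos: [0.491, 0.1091, 0.1286]
tcp_rot: [86.4, 90.0, -165.3]
contact_force: [-0.5, -0.9, -0.7]
gripper_width: 0.0251
```

{"method": "play_rows", "body": {"slide": [[0, 0.7, 0], [0, 0.8, 0], [0, 0.9, 0], [0, 0, 0], [0, 0, 0]], "twist": [[0, 0, 0], [0, 0, 0], [0, 0, 0], [0, 0, 0], [0, 0, 0]], "claw": [-1, -1, -1, -1, -1]}}

```text
t: 5.67
ee_pos: [0.469, 0.1018, 0.129]
tcp_rot: [-63.7, 90.0, 44.6]
contact_force: [-0.2, -0.4, -1.3]
gripper_width: 0.0253
```

```bash
python3 -c "
from go import *
tgt((.644,-.129,.23),18.5)
ims={}
for c in('scene','top'):
    im=manip.read_camera(c)[:,:,::-1].copy();cv2.imwrite(f'pics/{c}5.png',im);ims[c]=im
cv2.imwrite('pics/m5.png',np.hstack([cv2.resize(ims['scene'][130:250,310:430],(400,400),interpolation=2),cv2.resize(ims['top'][150:250,240:340],(400,400),interpolation=2)]))
"
```

```text
sign 1 twist [-0.1318  0.0111  0.0225] tool y [-0.9483 -0.3173 -0.    ]
sign -1 twist [179.8682   0.0353  -0.0174] tool y [0.9483 0.3173 0.    ]
t 5.6667 tcp [0.469  0.1018 0.129 ] F [-0.1545 -0.3727 -1.3292] w 0.025319781352064606 j [-24.0383  14.7023  11.6756 106.3813  -3.4423  59.2321  97.3946]
slide before twist cm [-10.105   -9.3402 -27.416 ] after twist cm [-10.1034  -9.2731 -27.4394]
```

View pics/m5.png

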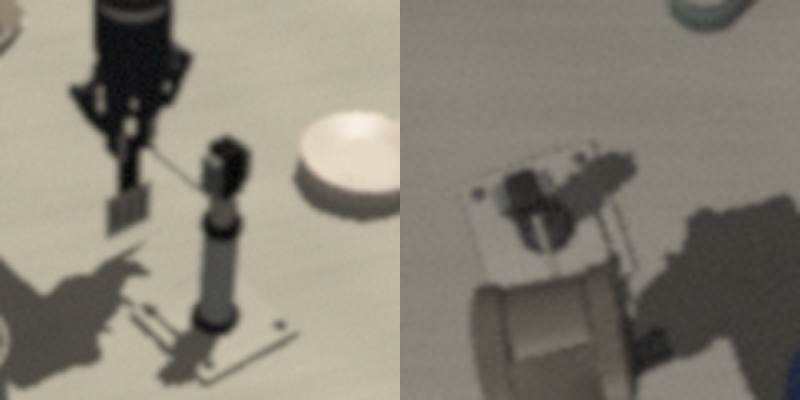

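{"method": "play_rows", "body": {"slide": [[-2.1, 0, 0], [-2.1, 0, 0], [-2.1, 0, 0], [-2.1, 0, 0], [-2.1, 0, 0], [0, -0.93, -2.74], [0, -0.93, -2.74], [0, -0.93, -2.74], [0, -0.93, -2.74], [0, -0.93, -2.74], [0, -0.93, -2.74], [0, -0.93, -2.74], [0, -0.93, -2.74], [0, -0.93, -2.74], [0, -0.93, -2.74], [0, 0, 0], [0, 0, 0]], "twist": [[0, 0, 0], [0, 0, 0], [0, 0, 0], [0, 0, 0], [0, 0, 0], [0, 0, 0], [0, 0, 0], [0, 0, 0], [0, 0, 0], [0, 0, 0], [0, 0, 0], [0, 0, 0], [0, 0, 0], [0, 0, 0], [0, 0, 0], [0, 0, 0], [0, 0, 0]], "claw": [-1, -1, -1, -1, -1, -1, -1, -1, -1, -1, -1, -1, -1, -1, -1, -1, -1]}}

```text
t: 7.18
ee_pos: [0.6444, -0.1312, 0.2325]
tcp_rot: [113.6, 89.9, -138.2]
contact_force: [0.3, 0.7, -1.3]
gripper_width: 0.0251
```

```bash
python3 -c "
from go import *
tgt((.644,-.129,.112),18.5)
ims={}
for c in('scene','top'):
    im=manip.read_camera(c)[:,:,::-1].copy();cv2.imwrite(f'pics/{c}6.png',im);ims[c]=im
cv2.imwrite('pics/m6.png',np.hstack([cv2.resize(ims['scene'][150:300,240:390],(400,400),interpolation=2),cv2.resize(ims['top'][140:260,310:430],(400,400),interpolation=2)]))
print([(round(d['conf'],2),[round(float(v)) for v in d['rect']]) for d in manip.boxes_of('scene','turner')])
"
```

```text
sign 1 twist [-0.3181 -0.0472 -0.1088] tool y [-0.9483 -0.3173 -0.    ]
sign -1 twist [179.6819  -0.1706   0.074 ] tool y [0.9483 0.3173 0.    ]
t 7.1833 tcp [ 0.6444 -0.1312  0.2325] F [ 0.255   0.6548 -1.2618] w 0.025073994385448654 j [ -1.1234  31.6334  19.1007  67.54    -9.8696  82.4343 124.8097]
slide before twist cm [12.0476 -0.0564  0.2295] after twist cm [12.0479 -0.0348  0.2193]
[(0.64, [290, 208, 21, 42])]
```

View pics/m6.png

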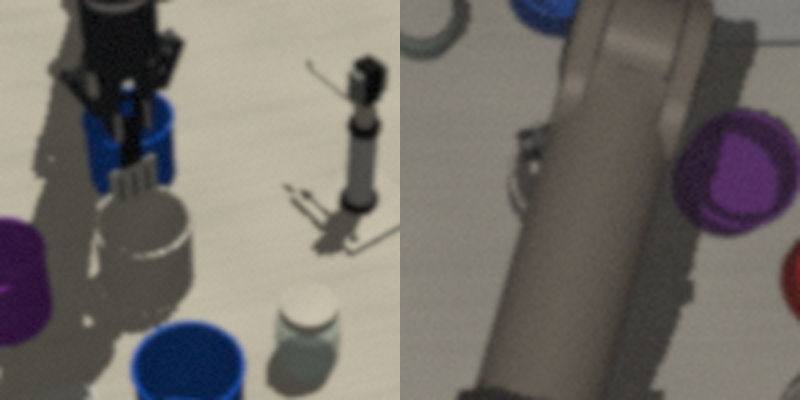

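```bash
python3 -c "
from h import *
print(proj('scene',[[.644,-.131,.133],[.644,-.131,.095],[.643,-.129,.095]]))"
```

```text
[[290.62692068 222.96122466]
 [291.53042471 232.08218791]
 [292.11552818 231.7135132 ]]
```

{"method": "play_rows", "body": {"slide": [[1.5, 0, 0.1], [1.5, 0, 0.1], [1.5, 0, 0], [1.5, 0, 0], [1.5, 0, 0], [1.5, 0, 0], [1.0, 0, 0], [0.8, 0, 0], [0, 0, 0]], "twist": [[0, 0, 0], [0, 0, 0], [0, 0, 0], [0, 0, 0], [0, 0, 0], [0, 0, 0], [0, 0, 0], [0, 0, 0], [0, 0, 0]], "claw": [-1, -1, -1, -1, -1, -1, -1, -1, -1]}}

```text
t: 8.08
ee_pos: [0.6423, -0.1254, 0.1241]
tcp_rot: [49.7, 89.8, 158.1]
contact_force: [0.6, 0.0, -2.2]
gripper_width: 0.0254
```

```bash
python3 -c "
from go import *
tgt((.644,-.129,.112),18.5)
ims={}
for c in('scene',):
    im=manip.read_camera(c)[:,:,::-1].copy();cv2.imwrite(f'pics/{c}7.png',im);ims[c]=im
cv2.imwrite('pics/m7.png',cv2.resize(ims['scene'][180:280,240:340],(600,600),interpolation=2))
"
```

```text
sign 1 twist [-0.0445  0.1241 -0.1461] tool y [-0.9483 -0.3173 -0.    ]
sign -1 twist [179.9553  -0.2294  -0.1949] tool y [0.9483 0.3173 0.    ]
t 8.0833 tcp [ 0.6423 -0.1254  0.1241] F [ 0.5797  0.0354 -2.2432] w 0.025409315882736327 j [ -1.532   34.8886  17.9915  77.6944 -10.9172  69.2937 125.7754]
slide before twist cm [ 1.2138 -0.0546 -0.395 ] after twist cm [ 1.2148 -0.0512 -0.3924]
```

View pics/m7.png

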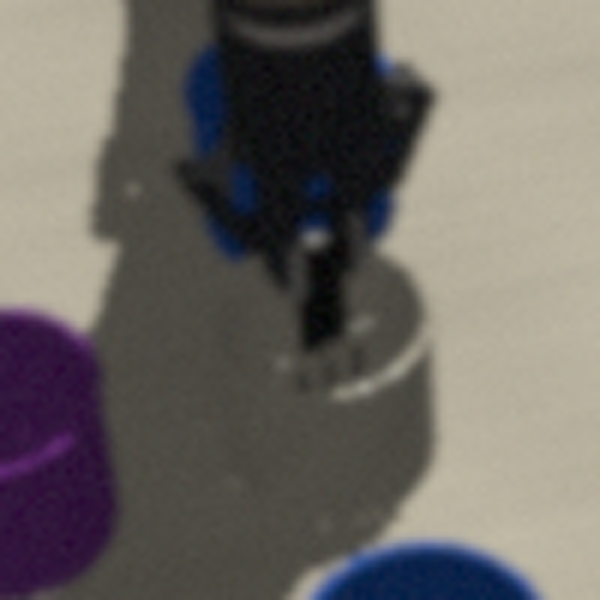

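{"method": "play_rows", "body": {"slide": [[0.4, 0, -0.15], [0.4, 0, -0.1], [0.4, 0, 0], [0.1, 0, 0], [0, 0, 0]], "twist": [[0, 0, 0], [0, 0, 0], [0, 0, 0], [0, 0, 0], [0, 0, 0]], "claw": [-1, -1, -1, -1, -1]}}

```text
t: 8.55
ee_pos: [0.6439, -0.1293, 0.1124]
tcp_rot: [56.3, 90.0, 164.7]
contact_force: [-0.1, -0.0, -1.3]
gripper_width: 0.025
```

{"method": "play_rows", "body": {"slide": [[0, 0, 0], [0, 0, 0], [0, 0, 0], [0, 0, 0], [0, 0, 0], [0, 0, 0], [-1, 0, 0], [-2, 0, 0], [-3, 0, 0], [-3, 0, 0], [-3, 0, 0], [-1, 0, 0]], "twist": [[0, 0, 0], [0, 0, 0], [0, 0, 0], [0, 0, 0], [0, 0, 0], [0, 0, 0], [0, 0, 0], [0, 0, 0], [0, 0, 0], [0, 0, 0], [0, 0, 0], [0, 0, 0]], "claw": [1, 1, 1, 1, 1, 1, 1, 1, 1, 1, 1, 1]}}

```text
t: 9.55
ee_pos: [0.6466, -0.1301, 0.2496]
tcp_rot: [-120.9, 89.4, -12.5]
contact_force: [-0.6, -0.9, 1.7]
gripper_width: 0.0853
```

```bash
python3 -c "
from go import *
tgt((.603,.1455,.29),18.5)
ims={}
for c in('scene',):
    im=manip.read_camera(c)[:,:,::-1].copy();cv2.imwrite(f'pics/{c}8.png',im);ims[c]=im
cv2.imwrite('pics/m8.png',cv2.resize(ims['scene'][170:290,240:360],(600,600),interpolation=2))
"
```

```text
sign 1 twist [-0.1161 -0.3043  0.5075] tool y [-0.9483 -0.3173 -0.    ]
sign -1 twist [179.8815   0.7967   0.4777] tool y [0.9483 0.3173 0.    ]
t 9.55 tcp [ 0.6466 -0.1301  0.2496] F [-0.5848 -0.8588  1.6546] w 0.08527882275280865 j [ -1.1634  31.0388  19.1618  66.086   -9.8317  83.7904 124.7729]
slide before twist cm [-4.1454 -4.5946 27.5071] after twist cm [-4.04   -4.6141 27.5195]
```

View pics/m8.png

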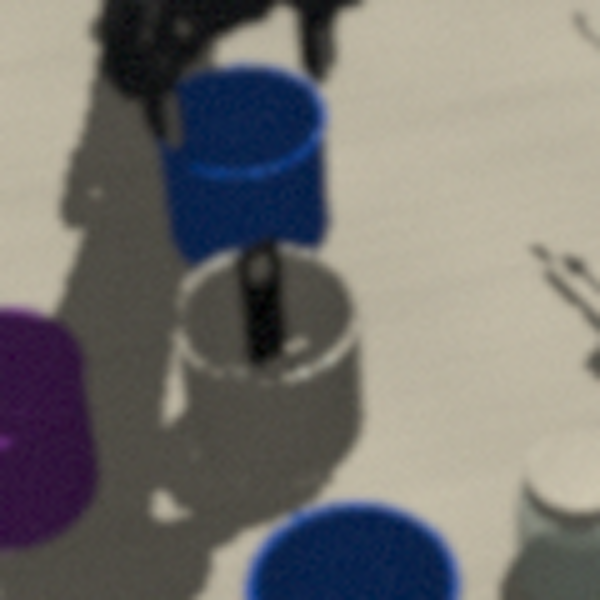

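{"method": "play_rows", "body": {"slide": [[-2, 0, 0], [-2.1, 0, 0], [0, -0.42, 2.5], [0, -0.42, 2.5], [0, -0.42, 2.5], [0, -0.42, 2.5], [0, -0.42, 2.5], [0, -0.42, 2.5], [0, -0.42, 2.5], [0, -0.42, 2.5], [0, -0.42, 2.5], [0, -0.42, 2.5], [0, -0.42, 2.5], [0, 0, 0], [0, 0, 0]], "twist": [[0, 0, 0], [0, 0, 0], [0, 0, 0], [0, 0, 0], [0, 0, 0], [0, 0, 0], [0, 0, 0], [0, 0, 0], [0, 0, 0], [0, 0, 0], [0, 0, 0], [0, 0, 0], [0, 0, 0], [0, 0, 0], [0, 0, 0]], "claw": [1, 1, 1, 1, 1, 1, 1, 1, 1, 1, 1, 1, 1, 1, 1]}}

```text
t: 10.85
ee_pos: [0.6002, 0.1489, 0.2824]
tcp_rot: [63.0, 89.8, 171.6]
contact_force: [-0.2, -1.1, -0.4]
gripper_width: 0.0852
```

```bash
python3 -c "
from go import *
from ov import overlay
tgt((.603,.1455,.19),18.5)
ims={}
for c in('scene','top'):
    im=manip.read_camera(c)[:,:,::-1].copy();cv2.imwrite(f'pics/{c}9.png',im);ims[c]=im
cv2.imwrite('pics/m9.png',cv2.resize(ims['scene'][130:250,310:430],(600,600),interpolation=2))
overlay('b',(.604,.1455,18.5),(.643,-.129),ims)
"
```

```text
sign 1 twist [ 0.1539  0.0682 -0.1341] tool y [-0.9483 -0.3173 -0.    ]
sign -1 twist [-179.8459    0.2104    0.107 ] tool y [0.9483 0.3173 0.    ]
t 10.85 tcp [0.6002 0.1489 0.2824] F [-0.2334 -1.0568 -0.3686] w 0.08524588754345598 j [-25.0209  25.5309  15.1981  69.3359  -6.5535  86.0859  97.8719]
slide before twist cm [ 9.2401 -0.1769 -0.4204] after twist cm [ 9.241  -0.1564 -0.4089]
```

View pics/m9.png

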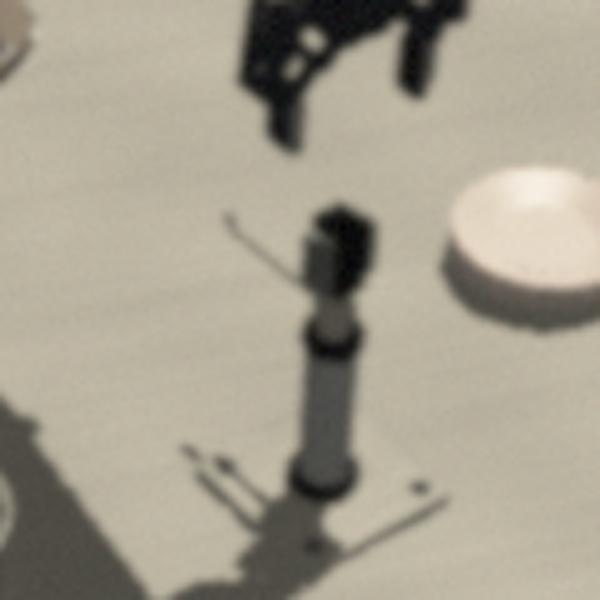

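View pics/ov_b_scene.png

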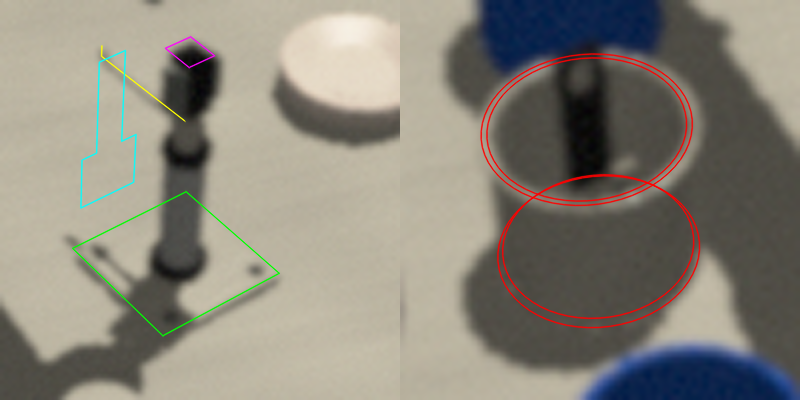

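```bash
python3 - <<'E'
from h import *
for x,y in((.603,.1455),(.606,.1455),(.603,.150)):
    print((x,y),((proj('scene',[[x,y,z] for z in(.02,.07,.13,.2,.227)])+.5-[330,160])*4).round(1).tolist())
im=cv2.imread('pics/scene9.png');g=cv2.cvtColor(im,cv2.COLOR_BGR2GRAY)
for r in(170,174,178,180,185,206,212):print(r,g[r,365:392])
g2=cv2.cvtColor(cv2.imread('pics/top0.png'),cv2.COLOR_BGR2GRAY)
for r in range(190,208):print(r,g2[r,260:290])
print(proj('top',[[.603,.1455,.227],[.603,.1455,.14]]))
cv2.imwrite('pics/g9.png',cv2.resize(im[160:210,350:400],(600,600),interpolation=2))
E
```

```text
(0.603, 0.1455) [[174.7, 250.7], [177.9, 205.9], [182.0, 149.4], [187.0, 79.2], [189.0, 50.8]]
(0.606, 0.1455) [[176.0, 253.2], [179.2, 208.4], [183.3, 151.8], [188.4, 81.6], [190.4, 53.2]]
(0.603, 0.15) [[179.9, 249.6], [183.2, 204.8], [187.4, 148.3], [192.6, 78.1], [194.7, 49.7]]
170 [179 181 181 182 181 180 182 179 177 173 162 149 136 137 148 164 171 176
 178 180 179 178 178 179 180 181 182]
174 [182 184 184 182 180 179 161 125  75  36  26  15  17  12  19  14  32  48
  76 114 146 170 180 180 180 176 179]
178 [186 185 184 182 166 136 100  83  77  68  63  51  27  16  10  10   8  21
  44  85 131 167 178 181 181 179 179]
180 [182 185 184 181 166 134  87  56  52  50  49  41  28  20   8  11   9  17
  53  94 137 170 180 180 181 183 182]
185 [172 163 150 142 129  98  66  51  51  49  49  38  20  11  13  16  41  82
 130 166 182 187 187 187 186 186 185]
206 [180 179 178 176 164 134  96  75  77  76  77  77  79  80  84 105 141 169
 179 180 181 180 179 180 181 180 179]
212 [178 177 175 170 149 119  89  78  77  77  78  78  78  79  95 127 160 177
 180 178 181 178 180 178 181 179 181]
190 [133 133
[... 1632 characters left out ...]
7  80]
203 [140 141 138 135 119  97  75  63  47  39  36  41  45  62  65  57  47  45
  48  46  51  40  49  60  64  68  78  80  82  84]
204 [138 138 135 137 130 121 104  84  64  50  45  48  63  88  91  73  54  43
  47  49  50  43  38  59  70  86  98 112 108  98]
205 [135 138 137 138 135 131 126 110  86  59  49  50  62  97 104  80  55  43
  48  51  52  45  43  65  87 112 129 132 127 105]
206 [137 136 135 136 137 137 133 128 107  77  57  49  61  85 105  91  61  50
  54  56  50  40  46  70 106 130 136 135 136 116]
207 [139 138 135 134 137 138 138 135 118  92  60  53  57  79 105  99  75  55
  58  55  53  47  50  77 114 134 139 138 139 128]
[[271.12846867 196.74759756]
 [273.65613925 200.90201147]]
```

View pics/g9.png

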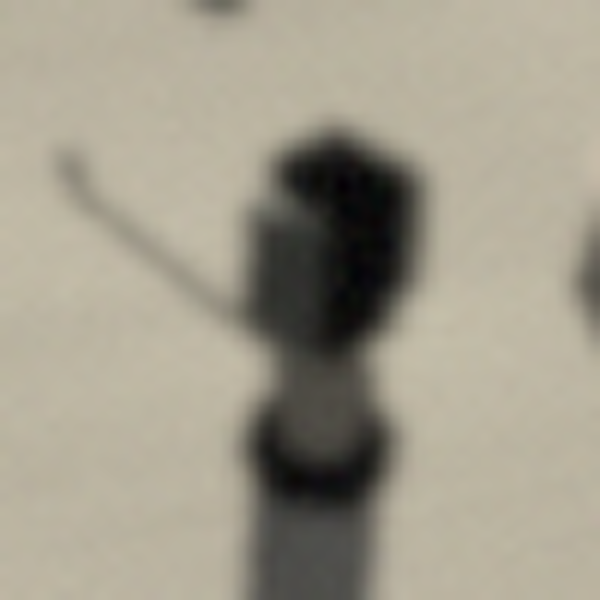

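{"method": "play_rows", "body": {"slide": [[1.0, -0.15, -0.15], [1.0, -0.15, -0.15], [1.5, 0, 0], [1.5, 0, 0], [1.5, 0, 0], [1.5, 0, 0], [1.2, 0, 0], [0.8, 0, 0], [0, 0, 0]], "twist": [[0, 0, 0], [0, 0, 0], [0, 0, 0], [0, 0, 0], [0, 0, 0], [0, 0, 0], [0, 0, 0], [0, 0, 0], [0, 0, 0]], "claw": [1, 1, 1, 1, 1, 1, 1, 1, 1]}}

```text
t: 11.7
ee_pos: [0.6035, 0.1428, 0.1805]
tcp_rot: [90.4, 89.7, -161.4]
contact_force: [0.3, -0.0, -0.4]
gripper_width: 0.0852
```

```bash
python3 -c "
from go import *
tgt((.604,.147,.182),18.5)
im=manip.read_camera('scene')[:,:,::-1].copy();cv2.imwrite('pics/scene10.png',im)
cv2.imwrite('pics/m10.png',cv2.resize(im[140:220,330:410],(600,600),interpolation=2))
"
```

```text
sign 1 twist [-0.2243 -0.0014 -0.3396] tool y [-0.9483 -0.3173 -0.    ]
sign -1 twist [179.7749  -0.5328   0.0022] tool y [0.9483 0.3173 0.    ]
t 11.7 tcp [0.6035 0.1428 0.1805] F [ 0.3033 -0.0096 -0.4395] w 0.0852028363367081 j [-24.6027  28.3297  14.7559  79.4262  -7.198   73.5027  98.8209]
slide before twist cm [-0.1506 -0.1785  0.3798] after twist cm [-0.1496 -0.1809  0.3791]
```

View pics/m10.png

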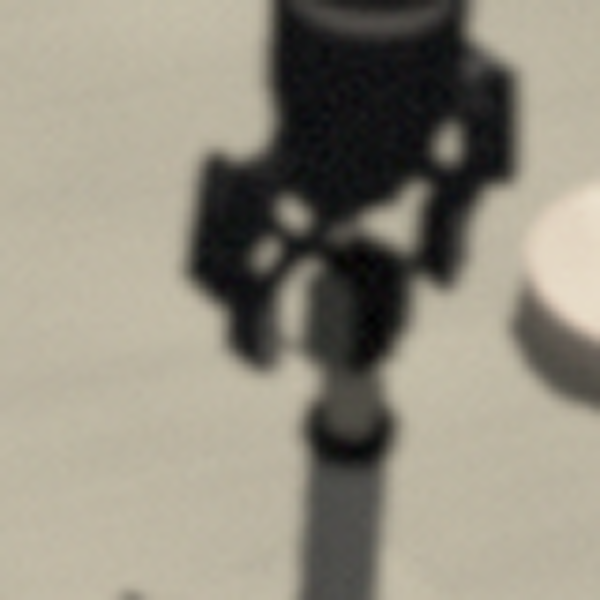

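{"method": "play_rows", "body": {"slide": [[0, -0.1, 0.2], [0, 0, 0], [0, 0, 0], [0, 0, 0], [0, 0, 0], [0, 0, 0], [0, 0, 0], [0, 0, 0], [0, 0, 0], [0, 0, 0]], "twist": [[0, 0, 0], [0, 0, 0], [0, 0, 0], [0, 0, 0], [0, 0, 0], [0, 0, 0], [0, 0, 0], [0, 0, 0], [0, 0, 0], [0, 0, 0]], "claw": [-1, -1, -1, -1, -1, -1, -1, -1, -1, -1], "grip_force": 60}}

```text
t: 12.58
ee_pos: [0.6055, 0.1491, 0.1864]
tcp_rot: [-49.4, 89.8, 59.1]
contact_force: [-3.1, 2.4, 7.3]
gripper_width: 0.0259
```

```bash
python3 -c "
from go import *
tgt((.604,.147,.182),18.5)
im=manip.read_camera('scene')[:,:,::-1].copy();cv2.imwrite('pics/scene11.png',im)
cv2.imwrite('pics/m11.png',cv2.resize(im[140:220,330:410],(600,600),interpolation=2))
"
```

```text
sign 1 twist [0.074  0.1483 0.173 ] tool y [-0.9483 -0.3173 -0.    ]
sign -1 twist [-179.9257   -0.2716    0.2329] tool y [0.9483 0.3173 0.    ]
t 12.5833 tcp [0.6055 0.1491 0.1864] F [-3.1426  2.3879  7.3091] w 0.02587295142635989 j [-24.885   28.1383  14.6082  78.856   -7.2909  73.7509  98.664 ]
slide before twist cm [ 0.4357  0.2106 -0.1492] after twist cm [ 0.4367  0.2091 -0.1484]
```

View pics/m11.png

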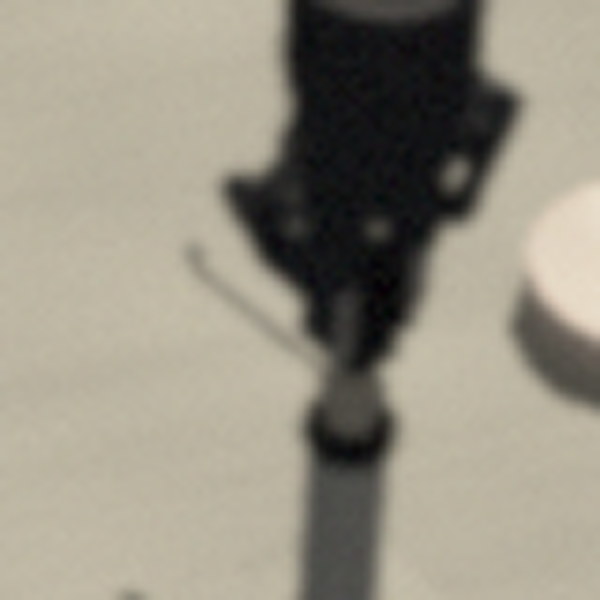

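```bash
python3 -c "
from go import *
for i in range(3):
    a=manip.read_camera('scene')[:,:,::-1].copy(); b=manip.read_camera('top')[:,:,::-1].copy()
    o=manip.observe();print(o['t'],o['ee_pos'],o['gripper_width'],o['contact_force'],o['ft_torque'])
cv2.imwrite('pics/m12.png',np.hstack([cv2.resize(a[160:200,355:395],(400,400),interpolation=2),cv2.resize(b[160:240,240:320],(400,400),interpolation=2)]))
print(proj('scene',[o['ee_pos'],[.604,.147,.2],[.604,.147,.181]]))
"
```

```text
12.7333 [0.6055 0.1491 0.1864] 0.025944428124222194 [-3.3357  1.8031  7.9679] [0.3582 0.567  0.3358]
12.8333 [0.6055 0.1491 0.1864] 0.02573903624183576 [-2.4114  2.4709  7.0316] [0.3552 0.5654 0.3234]
12.9333 [0.6055 0.1491 0.1864] 0.025647298201690854 [-2.8631  3.0416  7.2809] [0.3811 0.6443 0.321 ]
[[377.412  183.0833]
 [376.8334 179.3973]
 [376.4793 184.2801]]
```

View pics/m12.png

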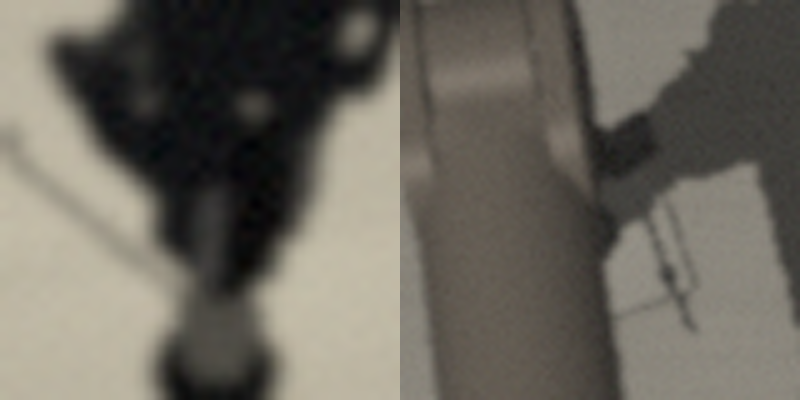

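{"method": "play_rows", "body": {"slide": [[-0.3, 0, 0], [-0.3, 0, 0], [-0.3, 0, 0], [-0.3, 0, 0], [0, 0, 0], [0, 0, 0]], "twist": [[0, 0, 0], [0, 0, 0], [0, 0, 0], [0, 0, 0], [0, 0, 0], [0, 0, 0]], "claw": [-1, -1, -1, -1, -1, -1]}}

```text
t: 13.43
ee_pos: [0.6054, 0.149, 0.1955]
tcp_rot: [-19.0, 89.8, 89.6]
contact_force: [1.4, 5.4, -3.9]
gripper_width: 0.0259
```

```bash
python3 -c "
from go import *
tgt((.604,.147,.182),18.5)
im=manip.read_camera('scene')[:,:,::-1].copy();cv2.imwrite('pics/scene13.png',im)
cv2.imwrite('pics/m13.png',cv2.resize(im[140:220,330:410],(600,600),interpolation=2))
"
```

```text
sign 1 twist [0.0178 0.1489 0.0511] tool y [-0.9483 -0.3173 -0.    ]
sign -1 twist [-179.9821   -0.0803    0.2339] tool y [0.9483 0.3173 0.    ]
t 13.4333 tcp [0.6054 0.149  0.1955] F [ 1.4033  5.4325 -3.935 ] w 0.025931031217714756 j [-24.8899  27.905   14.6851  77.9076  -7.2131  75.0471  98.5337]
slide before twist cm [ 1.353   0.1969 -0.1466] after twist cm [ 1.3535  0.1957 -0.1431]
```

View pics/m13.png

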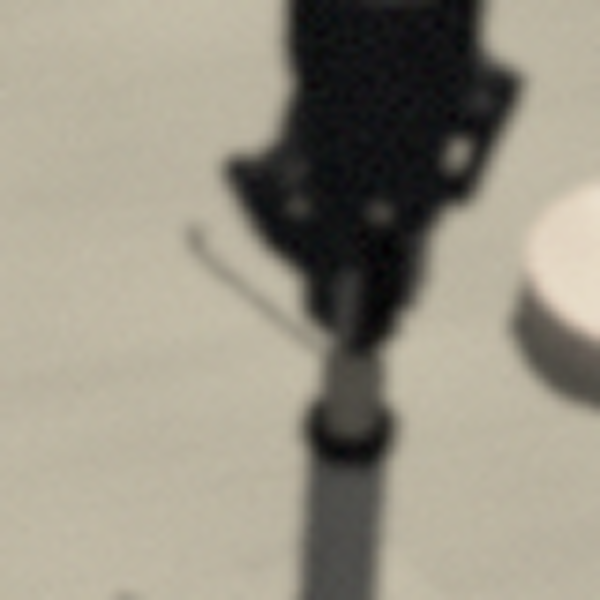

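{"method": "play_rows", "body": {"slide": [[-0.4, 0, 0], [-0.7, 0, 0], [-0.8, 0, 0], [-0.8, 0, 0], [-0.8, 0, 0], [-0.8, 0, 0], [-0.8, 0, 0], [-0.8, 0, 0], [-0.8, 0, 0], [-0.8, 0, 0], [-0.8, 0, 0], [-0.6, 0, 0], [-0.4, 0, 0], [0, 0, 0], [0, 0, 0]], "twist": [[0, 0, 0], [0, 0, 0], [0, 0, 0], [0, 0, 0], [0, 0, 0], [0, 0, 0], [0, 0, 0], [0, 0, 0], [0, 0, 0], [0, 0, 0], [0, 0, 0], [0, 0, 0], [0, 0, 0], [0, 0, 0], [0, 0, 0]], "claw": [-1, -1, -1, -1, -1, -1, -1, -1, -1, -1, -1, -1, -1, -1, -1]}}

```text
t: 14.73
ee_pos: [0.6054, 0.149, 0.2885]
tcp_rot: [-15.5, 89.8, 93.1]
contact_force: [-0.0, 5.3, -4.3]
gripper_width: 0.0262
```

```bash
python3 -c "
from go import *
tgt((.604,.147,.2964),18.5)
im=manip.read_camera('scene')[:,:,::-1].copy();cv2.imwrite('pics/scene14.png',im)
print(proj('scene',[[.604-.106*.9483,.147-.106*.3173,z] for z in(.166,.223,.262,.270,.276)]))
cv2.imwrite('pics/m14.png',cv2.resize(im[120:220,330:430],(600,600),interpolation=2))
"
```

```text
sign 1 twist [0.028  0.1655 0.0458] tool y [-0.9483 -0.3173 -0.    ]
sign -1 twist [-179.9718   -0.0719    0.2599] tool y [0.9483 0.3173 0.    ]
t 14.7333 tcp [0.6054 0.149  0.2885] F [-0.0467  5.2922 -4.3496] w 0.026200302120790164 j [-24.725   26.      15.2753  67.8127  -6.8115  86.988   97.9513]
slide before twist cm [-0.7913  0.1929 -0.14  ] after twist cm [-0.7908  0.1934 -0.1424]
[[355.3097 170.6633]
 [355.7614 156.1841]
 [356.0848 145.8183]
 [356.1526 143.6436]
 [356.2039 142.0015]]
```

View pics/m14.png

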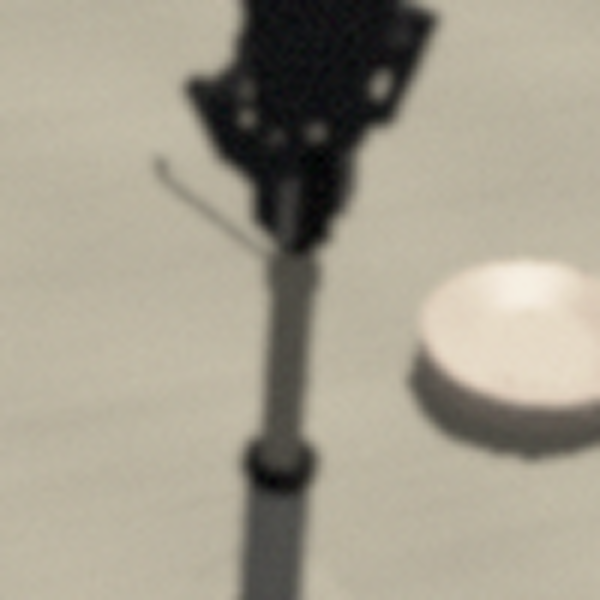

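{"method": "play_rows", "body": {"slide": [[-0.3, 0, 0], [-0.3, 0, 0], [-0.2, 0, 0], [-0.2, 0, 0], [-0.2, 0, 0], [0, 0, 0], [0, 0, 0]], "twist": [[0, 0, 0], [0, 0, 0], [0, 0, 0], [0, 0, 0], [0, 0, 0], [0, 0, 0], [0, 0, 0]], "claw": [-1, -1, -1, -1, -1, -1, -1]}}

```text
t: 15.37
ee_pos: [0.6053, 0.1489, 0.2966]
tcp_rot: [49.1, 89.8, 157.7]
contact_force: [4.6, 5.9, -13.9]
gripper_width: 0.0256
```

{"method": "play_rows", "body": {"slide": [[-0.1, 0, 0], [0, 0, 0], [0, 0, 0], [0, 0, 0], [0, 0, 0], [0, 0, 0], [0, 0, 0], [0, 0, 0], [0, 0, 0], [0, 0, 0], [0, 0, 0], [0, 0, 0]], "twist": [[0, 0, 0], [0, 0, 0], [0, 0, 0], [0, 0, 0], [0, 0, 0], [0, 0, 0], [0, 0, 0], [0, 0, 0], [0, 0, 0], [0, 0, 0], [0, 0, 0], [0, 0, 0]], "claw": [-1, -1, -1, -1, -1, -1, -1, -1, -1, -1, -1, -1]}}

```text
t: 16.37
ee_pos: [0.6052, 0.149, 0.2966]
tcp_rot: [56.3, 89.7, 164.9]
contact_force: [4.5, 5.7, -17.0]
gripper_width: 0.0263
```

```bash
python3 -c "
from go import *
tgt((.604,.147,.2964),18.5)
im=manip.read_camera('scene')[:,:,::-1].copy()
cv2.imwrite('pics/m15.png',cv2.resize(im[110:320,170:450],None,fx=2.8,fy=2.8,interpolation=2))
"
```

```text
sign 1 twist [ 0.0162  0.1623 -0.2438] tool y [-0.9483 -0.3173 -0.    ]
sign -1 twist [-179.9832    0.3829    0.2549] tool y [0.9483 0.3173 0.    ]
t 16.3667 tcp [0.6052 0.149  0.2966] F [  4.51     5.7451 -16.9591] w 0.026305497986703695 j [-24.6445  26.175   15.3196  66.4388  -6.8233  88.4737  97.8975]
slide before twist cm [ 0.0206  0.1788 -0.1466] after twist cm [ 0.0202  0.1788 -0.1466]
```

View pics/m15.png

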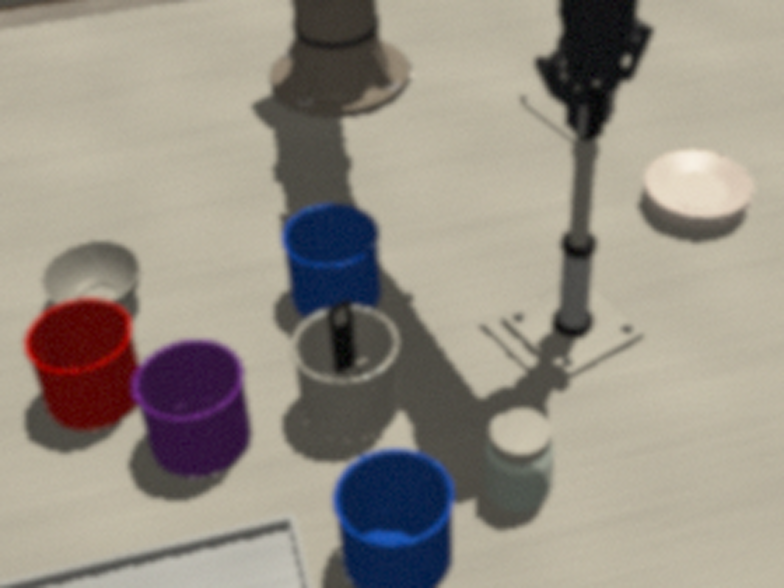

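```bash
python3 -c "
from plant import manip
print(manip.hand_in())"
```

```text
the job is handed in; nothing more can be done
None
```

The turner is in the steel pot and the post is being held up at its second stop. I handed the job in at about 16.4 s.

I raised the turner about 13 mm, slid it 50 mm off the hook, lowered it blade down into the pot and let go. I then squeezed both buttons with 60 N and pulled the post up.

**Last checks**
- **Post:** the tool rose 110.2 mm from where it gripped. For the final second it stayed at z = 0.2966 m while the downward force on it grew from 4 N to 17 N, so the post is at a hard stop. The hook tip in the pictures had risen about 101 mm when the tool had risen 102 mm, so the grip was not slipping.
- **Scene:** in the last picture the turner leans inside the standing pot. The bowl, jar and saucers look undisturbed.

**One disagreement:** the finger opening read 26 mm on the grip, where about 34 mm was expected with both buttons in. I don't know why. The post unlocked and passed the first stop without catching, so I take both buttons to be in.

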